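Slide the sealed parts carton into its lane

ROBOT

A 6-joint arm with a two-finger parallel gripper is mounted at the origin on the work surface. World frame = base frame: x ahead of the robot, y to its left, z up, the work surface at z = 0. Lengths are in m, angles in rad, forces in N, time in s.
With the tool pointing down it reaches from about 0.375 to 0.975 m from the base axis. Payload 3.8 kg.
Tool frame: the origin (TCP) lies midway between the tips of the shut fingers; the grasp point (between the pads) lies 19 mm behind it; x points along the fingers, y is the direction in which the jaws open and shut, and the axes are right-handed (so a half turn about x gives the same grasp; the last joint's range is limited). The gripper opens to 88 mm and grips with 3 to 60 N. Pads are 18 mm wide; open, the fingers measure 123 mm over their backs; the gripper's body (75 mm by 187 mm) begins 45 mm behind the grasp point.
Start: joints at [1.142, 0.264, 1.604, -0, 1.274, -0.037], TCP at [0.258, 0.624, 0.239] pointing down, gripper open.
Joint ranges: [-2.63, 2.63], [-0.94, 2.18], [0.31, 2.57], [-1.31, 4.45], [0, 2.66], [-2.55, 2.55]. Speed limits (rad/s): [2.57, 2.57, 3.14, 3.14, 3.14, 3.14].

INTERFACE

Orientations are given as a rotation vector (axis times angle).
In Python, from cell import manip, inverse_kinematics, cams, order gives the robot as it stands. Calls block until the motion is done:
- manip.move_pose(position, orientation): joint-space move of the TCP to a pose.
- manip.move_linear(position, rate=0.15, rot=None): straight line of the TCP; rot=None keeps the orientation; rate is the mean speed in m/s.
- manip.set_joints(angles): joint-space move.
- manip.set_gripper(opening, force=None): finger opening in m; force is the grip in N (None keeps the last); returns when the fingers have stopped.
- manip.dwell(seconds).
- inverse_kinematics(position, orientation): joint angles nearest the present ones, or None.
- manip.state(): the state.
- cams.capture(name): name is "scene" or "side" or "wrist"; returns a dict with "image" (400x640x3 uint8, blue, green, red), "z_map" (400x640 float32, m along the optical axis (not along the pixel's ray), 0 where there is no reading), "intrinsics" (3x3 intrinsics, pixels), "k1" (the pictures are not rectified: a ray, as slopes to the right and down, at radius r is drawn at 1 + k1 r^2 times it, then the intrinsics apply), "position" and "orientation" of the camera in the world; the wrist camera has in their place "T_tool_cam" (4x4, takes a point from camera to tool coordinates, whose origin is the TCP and whose axes are the tool frame's). Camera axes: x right, y down, z forward; pixel columns grow to the right and rows downward; lengths in m; the calibration is good to about 2 mm. A picture is of the moment at which its call begins: read the wrist's pose just before it.
A pose or a line that the arm cannot do raises manip.IKError and nothing moves.
- order.close_job(): hands the job in, once; it reports no verdict.
The state is a dict: "clock": time; "joint_pos": joint angles; "joint_velocities": joint speeds; "tau": joint torques, N m; "tool_pos": TCP position; "tcp_rot": TCP orientation; "contact_force": force on the tool from outside, world axes, zero at the start; "moment": the same for the moment, N m; "gripper_width": finger opening in m.
Only numpy, scipy, OpenCV 4.12 (cv2) and the standard library are available. Lean on these libraries where they do the work, as an engineer would, in place of code of your own. Each camera call takes 0.05 s, during which the arm holds its last target.

TASK

Push the sealed carton that stands on the rack's loading plate into the empty lane, the one with the green card at its end, and slide it all the way in until it sits against the end stop. Its paper seals hang down the sides and snag easily, so it must not touch any guide rail, not even the rail ends. Only push it with the fingers, never lift or tip it, and leave the other cartons and everything else on the bench where they are.

Things in the scene. Friction and masses are not known exactly. Their poses are not given: they have to be found in the camera images.
- carton: carton to push: brown, 90 wide (its x) x 120 long (its y) x 64 high, 0.35 to 0.7 kg, green patch, two white and red paper seals over the lid and down both long sides. Origin: centre of its underside, z up. Starts on the rack's loading plate in front of the middle rail, up to 0.35 rad askew to the lanes. Slides on friction and stays where it is left
- rack: fixed grey two-lane rack, level deck 264 (x) by 540 (y -290 to 250), deck top 20 above the bench. Origin on the bench surface under the middle rail; +y points down the lanes to the end stops. Lane centre lines at x = -61 and 61, each lane 112 wide in the clear. Bare loading plate from y = -290 to -50, lanes from y = -50 to the stops at 210
- rails: the rack's three fixed aluminium guide rails, each 10 wide and 18 high above the deck (tops 38 above the bench), centred at x = -122, 0 and 122, from y = -50 (rounded end) to 210. Origin on the deck top above the rack's origin; axes as the rack's
- stop_green: fixed end stop of the empty lane the carton must go into, green card on top (up to 90 above the deck). Origin: on the deck at the foot of the black rubber buffer face, on the lane's centre line; axes parallel to the rack's, so the lane lies along its -y and a carton fully home has its origin at x = 0, y = -60 in this frame. Which of the two lanes it closes varies
- stop_blue: the same kind of stop, with a blue card, at the end of the other lane, which is full
- stored_a: brown carton with a blue patch, 90 x 120 x 64, stored in the blue lane against its stop; leave it alone
- stored_b: the same, stored behind the first, its rear end about 13 inside the lane's mouth; leave it alone
- seal_roll: roll of paper seals, 54 across and 22 high, lying on stored_a (top 106 above the bench); leave it alone
- cup: white cup, 80 across and 95 high, on the bench to the robot's right; leave it alone
- bottle: small blue bottle, 44 across and 100 high, on the bench to the left of the end stops; leave it alone
- piston: aluminium piston, 85 across and 58 high, on the granite plate at the left (top 121 above the bench); leave it alone
Things that resemble listed ones, but are neither listed nor needed, are in the scene too. What is shaped like the carton but orange is not meant.

How it is judged:
By the outcome, as a careful person would: the job done as asked, in the order asked, and still so for the second after the job is handed in, with the robot touching nothing.
It also fails if it takes over 58 s, if anything falls off the work surface, if the arm or the gripper's body presses on something with over 40 N, if the wrist force passes 120 N, or if a joint passes its speed limit or range.

## Working session

There is one attempt and no reset: what is moved stays moved. The work goes in short steps, each a Python script; the robot and the scene stay as the last script left them, time stands still between calls to the robot, and variables do not carry over. Pictures are saved under pics/ and viewed, and the job is handed in when it is done.

```bash
ls; mkdir -p pics
python3 - <<'E'
from cell import manip,cams
import cv2,numpy as np
for n in ["scene","side","wrist"]:
    c=cams.capture(n); cv2.imwrite(f"pics/{n}0.png",c["image"])
    print(n,c["intrinsics"].tolist() if hasattr(c["intrinsics"],'tolist') else c["intrinsics"],c["k1"],c.get("position"),c.get("orientation"),c.get("T_tool_cam"))
print(manip.state())
E
```

```text
pics
scene [[520.4473735838294, 0.0, 322.3938397379411], [0.0, 520.4473735838294, 196.47210778824027], [0.0, 0.0, 1.0]] -0.07761678216141808 [1.67691629 0.40642527 1.16610718] [-1.50092724 -1.95459166  0.91649099] None
side [[460.1864814805729, 0.0, 323.98043763976784], [0.0, 460.1864814805729, 193.95820952647804], [0.0, 0.0, 1.0]] -0.054813707947971815 [ 0.32167882 -0.88834305  1.17303385] [-2.4321406   0.21265302 -0.05463514] None
wrist [[308.99237497665484, 0.0, 317.61279925023575], [0.0, 308.99237497665484, 202.72025808823233], [0.0, 0.0, 1.0]] -0.015231932675615125 None None [[-5.78071737e-04 -2.64192147e-01  9.64469893e-01 -1.46718501e-01]
 [ 9.99999672e-01  3.94005705e-04  7.07295029e-04 -1.60481493e-03]
 [-5.66868433e-04  9.64469986e-01  2.64191833e-01 -6.80037203e-02]
 [ 0.00000000e+00  0.00000000e+00  0.00000000e+00  1.00000000e+00]]
{'clock': 0.15, 'joint_pos': array([ 1.14207679e+00,  2.64597259e-01,  1.60504840e+00, -3.15119344e-05,
        1.27368698e+00, -3.68983701e-02]), 'joint_velocities': array([ 1.99353046e-05, -2.78667236e-03, -4.33276240e-03,  7.65370307e-04,
       -3.12286068e-03,  1.03323144e-03]), 'tau': array([ 9.45002503e-04, -5.02844381e+01, -3.57471406e+01,  7.29283132e-02,
        2.49828037e-02, -1.16425767e-04]), 'tool_pos': array([0.25754819, 0.62334717, 0.23766887]), 'tcp_rot': array([ 0.3060454 ,  1.54922647, -0.30872992]), 'contact_force': array([1.35382253, 0.16739191, 0.67534761]), 'moment': array([-0.02804235,  0.02210995,  0.01459634]), 'gripper_width': 0.08829274340519229}
```

View pics/scene0.png

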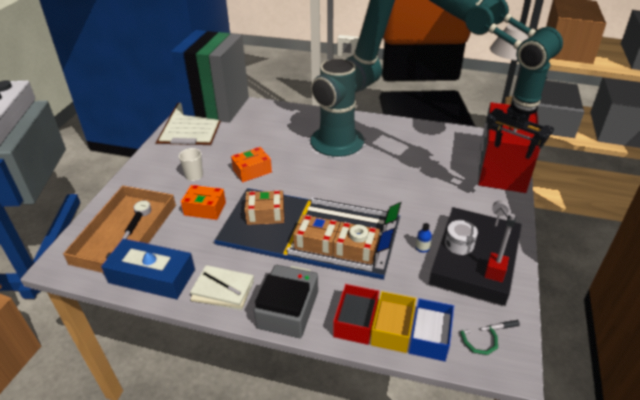

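View pics/side0.png

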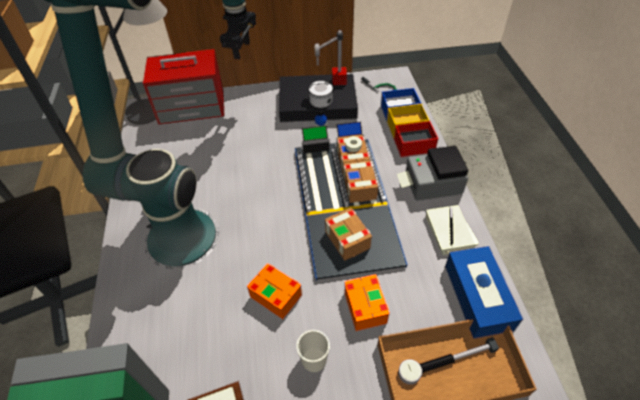

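View pics/wrist0.png

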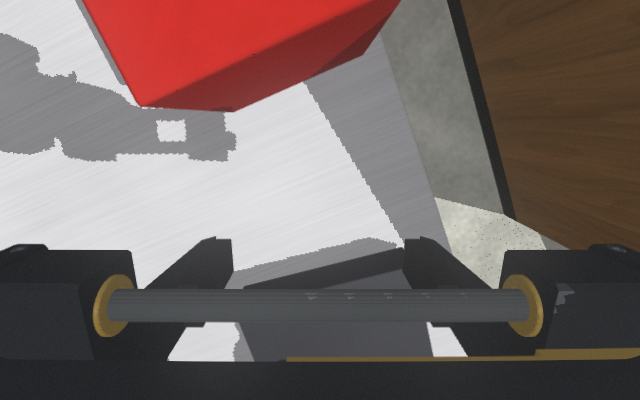

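The carton to push is the brown one with a green patch on the loading plate, at scene (264,207) and side (348,233). Look-alikes are the orange ones at scene (252,163) and (203,200), side (274,290) and (367,302), and the blue-patch stored cartons at side (355,150) and (360,180). The green card is at side (315,137), so the empty lane is the one nearer the robot. Next I'll do a close crop and a coarse localisation.

```bash
cat > h.py <<'E'
import numpy as np,cv2
from scipy.spatial.transform import Rotation as R
from cell import manip,cams
def cap(n):
    s=manip.state(); c=cams.capture(n)
    if n=="wrist":
        T=np.eye(4);T[:3,:3]=R.from_rotvec(s["tcp_rot"]).as_matrix();T[:3,3]=s["tool_pos"];T=T@np.array(c["T_tool_cam"])
    else:
        T=np.eye(4);o=np.array(c["orientation"]);T[:3,:3]=R.from_rotvec(o).as_matrix() if o.shape==(3,) else o;T[:3,3]=c["position"]
    c["T"]=T; return c
def rays(c,px):
    px=np.asarray(px,float).reshape(-1,2);K=np.array(c["intrinsics"])
    d=np.c_[(px[:,0]-K[0,2])/K[0,0],(px[:,1]-K[1,2])/K[1,1]]
    u=d.copy()
    for _ in range(20): u=d/(1+c["k1"]*(u**2).sum(1,keepdims=True))
    return np.c_[u,np.ones(len(u))]
def plane(c,px,z):
    r=rays(c,px)@c["T"][:3,:3].T;o=c["T"][:3,3]
    return o+r*((z-o[2])/r[:,2])[:,None]
def depth(c,px):
    px=np.asarray(px).reshape(-1,2);z=c["z_map"][px[:,1].astype(int),px[:,0].astype(int)]
    return (rays(c,px)*z[:,None])@c["T"][:3,:3].T+c["T"][:3,3]
def cloud(c):
    v,u=np.mgrid[0:400,0:640];p=np.c_[u.ravel(),v.ravel()]
    P=depth(c,p);P[c["z_map"].ravel()==0]=np.nan
    return P.reshape(400,640,3)
E
python3 - <<'E'
from h import *
c=cap("side")
px=[(348,233),(342,231),(315,137),(307,213),(384,205),(315,278),(406,266),(350,128)]
print(np.round(depth(c,px),3))
cv2.imwrite("pics/crop1.png",cv2.resize(c["image"][110:290,270:430],None,fx=3.3,fy=3.3,interpolation=cv2.INTER_CUBIC))
E
```

```text
[[ 0.502 -0.135  0.081]
 [ 0.486 -0.127  0.083]
 [ 0.47   0.282  0.083]
 [ 0.399  0.007  0.019]
 [ 0.647 -0.007  0.02 ]
 [ 0.388 -0.227  0.014]
 [ 0.655 -0.235  0.015]
 [ 0.596  0.292  0.094]]
```

View pics/crop1.png

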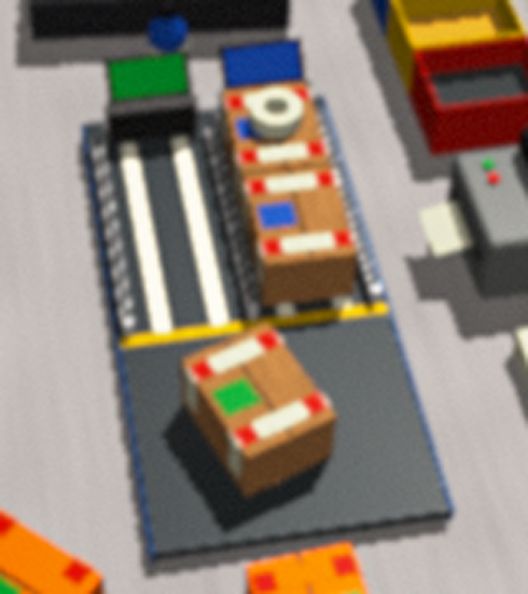

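```bash
cat >> h.py <<'E'
def rot(yaw):
    # tool down, jaw axis (tool y) along world heading yaw
    y=np.array([np.cos(yaw),np.sin(yaw),0]);x=np.array([0,0,-1.]);return R.from_matrix(np.c_[x,y,np.cross(x,y)]).as_rotvec()
E
python3 - <<'E'
from h import *
from cell import inverse_kinematics as ik
for p,y in [((.57,-.03,.36),90),((.57,-.03,.36),-90),((.57,-.13,.055),90),((.45,-.25,.055),180),((.45,-.25,.055),0),((.47,.14,.055),180),((.47,.14,.055),0)]:
    q=ik(np.array(p),rot(np.radians(y))); print(p,y,None if q is None else np.round(q,2))
manip.move_pose(np.array([.57,-.03,.36]),rot(np.pi/2))
manip.dwell(0.2)
c=cap("wrist");cv2.imwrite("pics/w1.png",c["image"]);np.savez("w1.npz",**{k:c[k] for k in("image","z_map","intrinsics","k1","T")})
print(manip.state()["clock"],manip.state()["tool_pos"])
E
```

```text
(0.57, -0.03, 0.36) 90 [-0.1   0.01  1.67  0.    1.46 -1.67]
(0.57, -0.03, 0.36) -90 [-0.1   0.01  1.67 -0.    1.46  1.47]
(0.57, -0.13, 0.055) 90 [-0.27  0.27  1.96  0.    0.91 -1.84]
(0.45, -0.25, 0.055) 180 None
(0.45, -0.25, 0.055) 0 [-0.56  0.16  2.11 -0.    0.88 -0.56]
(0.47, 0.14, 0.055) 180 None
(0.47, 0.14, 0.055) 0 [ 0.24  0.11  2.16 -0.    0.87  0.24]
3.05 [ 0.57003631 -0.02954425  0.35985618]
```

View pics/w1.png

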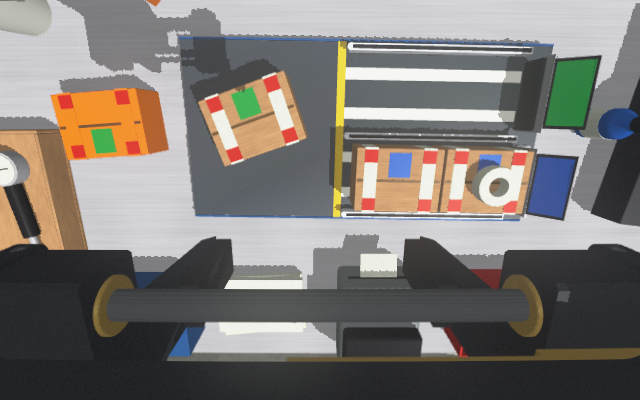

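```bash
cat >> h.py <<'E'
def load(f): 
    d=np.load(f);return {k:d[k] for k in d.files}
def carton(c,box):
    u0,v0,u1,v1=box
    hsv=cv2.cvtColor(c["image"],cv2.COLOR_BGR2HSV);m=np.zeros((400,640),np.uint8)
    P=cloud(c); ok=(np.abs(P[...,2]-0.084)<0.007)
    m[v0:v1,u0:u1]=ok[v0:v1,u0:u1]*255
    m=cv2.morphologyEx(m,cv2.MORPH_OPEN,np.ones((3,3)))
    k=max(cv2.findContours(m,cv2.RETR_EXTERNAL,cv2.CHAIN_APPROX_NONE)[0],key=cv2.contourArea)
    pts=plane(c,k.reshape(-1,2),0.084)[:,:2]
    r=cv2.minAreaRect(pts.astype(np.float32)*1000)
    return r,k,m
E
python3 - <<'E'
from h import *
c=load("w1.npz");P=cloud(c)
r,k,m=carton(c,(170,50,325,185));print("carton",r); print(cv2.boxPoints(r))
print("manual",plane(c,[(199,100),(284,71),(306,138),(226,165)],.084).round(4))
print("deck",plane(c,[(180,38),(196,215)],.02).round(4))
print("zs",P[[150,90,60,103,200],[250,450,420,500,400],2].round(4), np.nanmedian(P[60:200,195:200,2]))
# rails: columns profile of depth z along v for several u
for u in (370,420,470,510):
    for lo,hi in((38,58),(125,150),(205,222)):
        z=P[lo:hi,u,2]; i=np.where(np.abs(z-.038)<.005)[0]+lo
        print(u,lo,i, plane(c,[(u,i.min()-.5),(u,i.max()+.5)],.038)[:,:2].round(4).tolist() if len(i) else z.round(3))
im=c["image"].copy();cv2.drawContours(im,[k],-1,(255,0,255),1)
cv2.imwrite("pics/w1z.png",cv2.resize(im[25:235,165:360],None,fx=2.8,fy=2.8))
cv2.imwrite("pics/w1r.png",cv2.resize(c["image"][25:235,320:620],None,fx=2.6,fy=2.6,interpolation=cv2.INTER_NEAREST))
E
```

```text
carton ((503.44964599609375, -116.67548370361328), (90.76625061035156, 120.31360626220703), 18.783519744873047)
[[ 441.11346  -74.33558]
 [ 479.85367 -188.24152]
 [ 565.7858  -159.01538]
 [ 527.04565  -45.10945]]
manual [[ 0.4786 -0.1852  0.084 ]
 [ 0.4435 -0.0734  0.084 ]
 [ 0.5272 -0.0461  0.084 ]
 [ 0.5637 -0.1563  0.084 ]]
deck [[ 0.3902 -0.2278  0.02  ]
 [ 0.6561 -0.2313  0.02  ]]
zs [0.0853 0.021  0.0221 0.021  0.0846] 0.02049980507616256
370 38 [43 44 45 46 47 48 49 50 51] [[0.4001, 0.0418], [0.4116, 0.0423]]
370 125 [133 134 135 136 137 138 139 144] [[0.5219, 0.0472], [0.5394, 0.048]]
370 205 [212 213 214 215 216 217] [[0.6442, 0.0528], [0.6542, 0.0533]]
420 38 [44 45 46 47 48 49 50 51] [[0.401, 0.1112], [0.4112, 0.1121]]
420 125 [133 134 135 136 137 138 139 145] [[0.5216, 0.1215], [0.5407, 0.1232]]
420 205 [213 214 215 216 217] [[0.6458, 0.1325], [0.6542, 0.1332]]
470 38 [45 46 47 48 49 50 51 52] [[0.4017, 0.1811], [0.412, 0.1824]]
470 125 [135 136 137 138 139 140 146] [[0.5242, 0.1966], [0.5419, 0.1989]]
470 205 [213 214 215 216 217 218] [[0.6458, 0.2125], [0.6558, 0.2139]]
510 38 [46 47 48 49 50 51 52 53 54] [[0.4024, 0.2375], [0.414, 0.2393]]
510 125 [136 137 138 139 140 141 142] [[0.5254, 0.2571], [0.5357, 0.2588]]
510 205 [] [0.086 0.086 0.087 0.087 0.085 0.086 0.085 0.086 0.086   nan 0.02  0.021
 0.022 0.021 0.02  0.021 0.   ]
```

View pics/w1z.png

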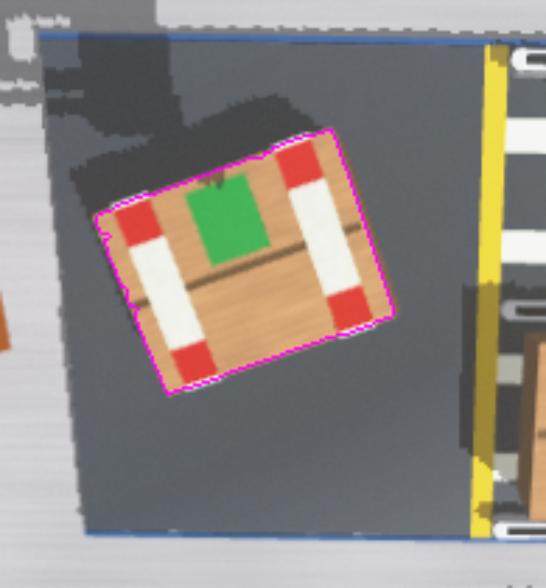

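View pics/w1r.png

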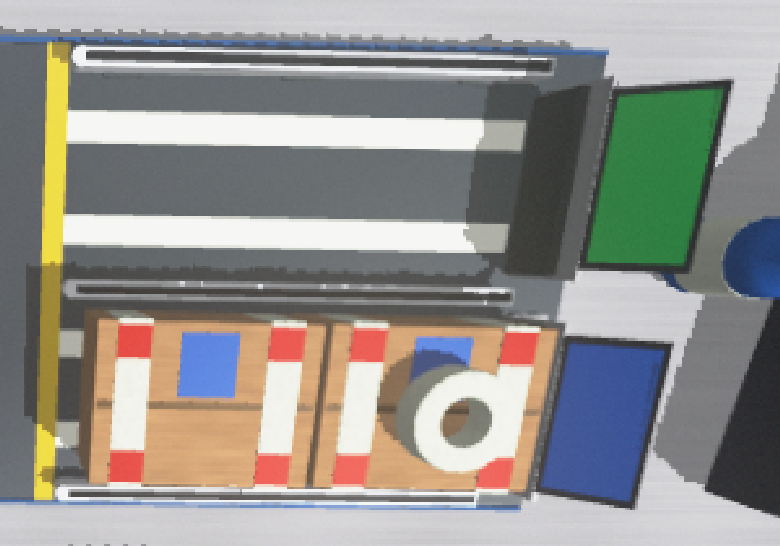

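Measurements agree with the given sizes. The carton top measures 90.8 × 120.3 and the rail spacing 121 and 123.

| Item | World position | Yaw |
|---|---|---|
| Rack origin | (0.527, 0.060) | -0.0125 |
| Carton centre | (0.503, -0.116) | 0.328 |

In the rack frame the carton is at about x -21, y -177. Plan:
1. Push its +x side with both fingers, shifting it to x = -61 and squaring it up.
2. Look again.
3. Push it from the rear.

```bash
cat >> h.py <<'E'
RO=np.array([.527,.060]);RY=-.0125
RM=np.array([[np.cos(RY),-np.sin(RY)],[np.sin(RY),np.cos(RY)]])
def w(x,y,z): return np.r_[RO+RM@np.array([x,y]),z]
def rk(p): return (np.asarray(p)[...,:2]-RO)@RM
E
python3 - <<'E'
from h import *
c=np.array([.5034,-.116]);y=.328
n=np.array([np.cos(y),np.sin(y)]);Z=.055
p0=c+n*(.045+.009+.018)
manip.set_gripper(.06)
manip.move_pose(np.r_[p0,.16],rot(np.pi/2+y))
manip.move_linear(np.r_[p0,Z],rate=.12)
f0=manip.state()["contact_force"]
p1=c+n*(.045+.009)
manip.move_linear(np.r_[p1,Z],rate=.04)
s=manip.state();print(s["contact_force"]-f0,s["moment"],rk(s["tool_pos"]))
e=rk(p1);print(e)
f=np.array([-.007,e[1]-.012])
for a in (.25,.5,.75,1):
    q=e+(f-e)*a
    manip.move_linear(w(q[0],q[1],Z),rate=.05,rot=rot(np.pi/2+y+(RY-y)*a))
    s=manip.state();print(s["contact_force"]-f0,rk(s["tool_pos"]))
manip.move_linear(w(f[0]+.025,f[1],Z),rate=.1)
manip.move_linear(w(f[0]+.025,f[1],.16),rate=.2)
manip.move_pose(np.array([.57,-.03,.36]),rot(np.pi/2));manip.dwell(.2)
c=cap("wrist");cv2.imwrite("pics/w2.png",c["image"]);np.savez("w2.npz",**{k:c[k] for k in("image","z_map","intrinsics","k1","T")})
r,k,m=carton(c,(160,20,340,175));b=cv2.boxPoints(r)/1000;print(r,rk(np.array(r[0])/1000),rk(b).round(4))
print(manip.state()["clock"])
E
```

```text
[0.80864518 0.65523553 0.36232342] [ 0.05822144 -0.0048487  -0.00345666] [ 0.02928878 -0.15841652]
[ 0.02950153 -0.15824749]
[-0.13117244  1.25497582 -0.20984095] [ 0.01998634 -0.16123739]
[-0.15097948  0.66246636 -0.44813047] [ 0.01096804 -0.16410866]
[1.24830414 0.14667962 0.04482457] [ 0.00213308 -0.1671828 ]
[1.0396102  0.27372087 0.54928088] [-0.00675779 -0.17025358]
((461.1199645996094, -115.04437255859375), (119.66641998291016, 89.96826171875), 89.01038360595703) [-0.06368689 -0.17585418] [[-0.109  -0.2355]
 [-0.019  -0.2359]
 [-0.0184 -0.1162]
 [-0.1084 -0.1158]]
9.675
```

View pics/w2.png

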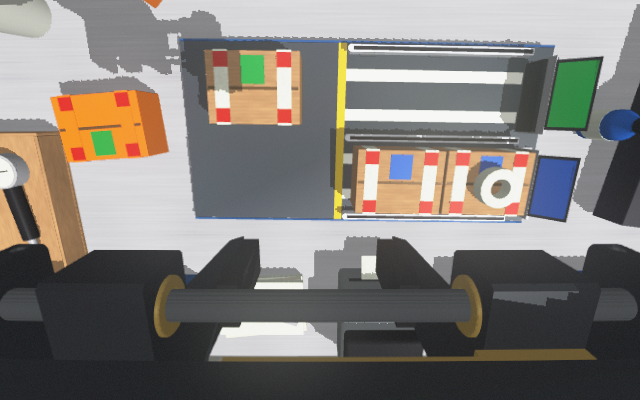

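The carton is square to the lanes (within 0.005 rad) at x = -63.7, and the wanted value is -61. I'll push from the rear, drifting 3 mm toward +x, and pause to check before the rail ends.

Run:
```python
from h import *
Z=.055;Y=RY
manip.set_gripper(.05)
manip.move_pose(w(-.0635,-.268,.16),rot(Y-.005))
manip.move_linear(w(-.0635,-.268,Z),rate=.12)
manip.move_linear(w(-.0635,-.2465,Z),rate=.05)
f0=manip.state()["contact_force"]
manip.move_linear(w(-.0635,-.235,Z),rate=.04,rot=rot(Y))
print(manip.state()["contact_force"]-f0)
manip.move_linear(w(-.0605,-.200,Z),rate=.04)
print(manip.state()["contact_force"]-f0,rk(manip.state()["tool_pos"]))
c=cap("wrist");cv2.imwrite("pics/w3.png",c["image"]);np.savez("w3.npz",**{k:c[k] for k in("image","z_map","intrinsics","k1","T")})
c=cap("side");cv2.imwrite("pics/s3.png",cv2.resize(c["image"][110:290,270:430],None,fx=3.3,fy=3.3,interpolation=cv2.INTER_CUBIC))
print(manip.state()["clock"])
```

```text
[ 0.21720172 -0.2728273   0.38426559]
[0.09036749 0.48281933 0.58526358] [-0.06064656 -0.19947158]
14.3167
```

View pics/w3.png

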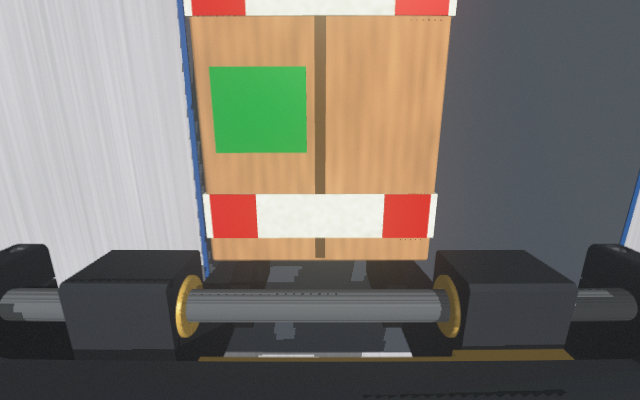

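View pics/s3.png

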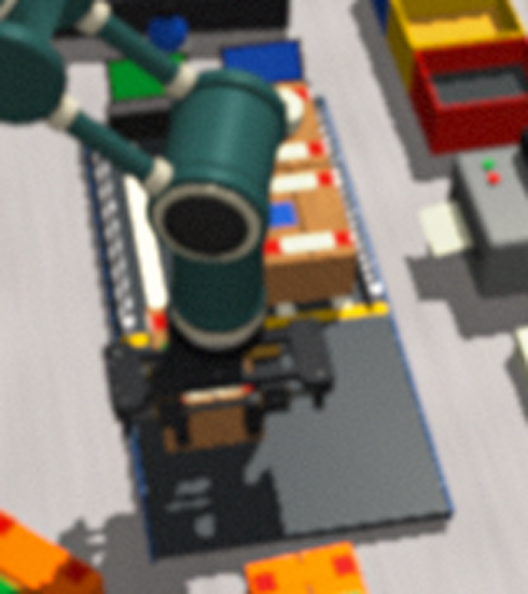

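Run:
```python
from h import *
c=load("w3.npz")
g=cv2.cvtColor(c["image"],cv2.COLOR_BGR2HSV)
L=[];Rr=[]
br=((g[...,0]>5)&(g[...,0]<20)&(g[...,1]>80)&(g[...,2]>90))
for v in list(range(30,180,10)):
    i=np.where(br[v])[0];L.append((i.min()-.5,v));Rr.append((i.max()+.5,v))
L=np.array(L);Rr=np.array(Rr)
a=rk(plane(c,L,.084));b=rk(plane(c,Rr,.084))
print(a.round(4)[::4],b.round(4)[::4],((a+b)/2)[:,0].mean(),np.polyfit(((a+b)/2)[:,1],((a+b)/2)[:,0],1))
print(rk(plane(c,[(320,260)],.084)),rk(manip.state()["tool_pos"]))
```

```text
[[-0.105  -0.1034]
 [-0.1053 -0.1163]
 [-0.1052 -0.13  ]
 [-0.1051 -0.1445]] [[-0.0158 -0.1034]
 [-0.0158 -0.1163]
 [-0.0155 -0.1299]
 [-0.0155 -0.1445]] -0.06039408825650307 [-0.00335171 -0.06081964]
[[-0.06018094 -0.18985807]] [-0.06068744 -0.19968378]
```

x = -60.4 and yaw 0.003 rad, so it is well centred. I'll go into the mouth and check against the rails there.

Run:
```python
from h import *
Z=.055
manip.move_linear(w(-.061,-.100,Z),rate=.05)
print(manip.state()["contact_force"],rk(manip.state()["tool_pos"]))
c=cap("wrist");cv2.imwrite("pics/w4.png",c["image"]);np.savez("w4.npz",**{k:c[k] for k in("image","z_map","intrinsics","k1","T")})
```

```text
[-2.01561081 -1.39942485 -0.65552772] [-0.06101668 -0.10001347]
```

View pics/w4.png

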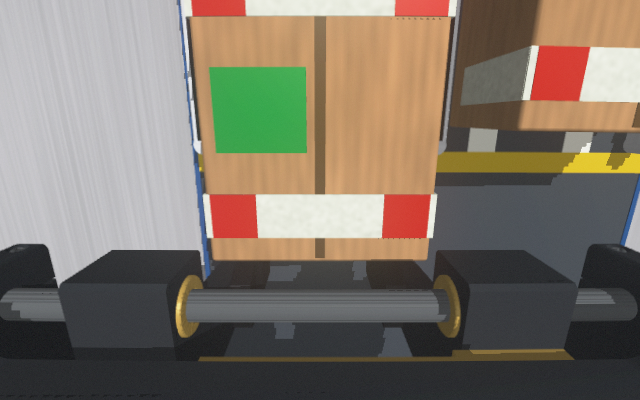

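Run:
```python
from h import *
c=load("w4.npz")
print(rk(plane(c,[(197,147),(440,147)],.038)).round(4))
Z=.055
manip.move_linear(w(-.061,.060,Z),rate=.05)
print(manip.state()["contact_force"],rk(manip.state()["tool_pos"]))
c=cap("wrist");cv2.imwrite("pics/w5.png",c["image"]);np.savez("w5.npz",**{k:c[k] for k in("image","z_map","intrinsics","k1","T")})
print(manip.state()["clock"])
```

```text
[[-0.125  -0.048 ]
 [ 0.0026 -0.048 ]]
[ 0.24140062 -4.96429522  3.99990323] [-0.06094245  0.05991875]
19.9167
```

View pics/w5.png

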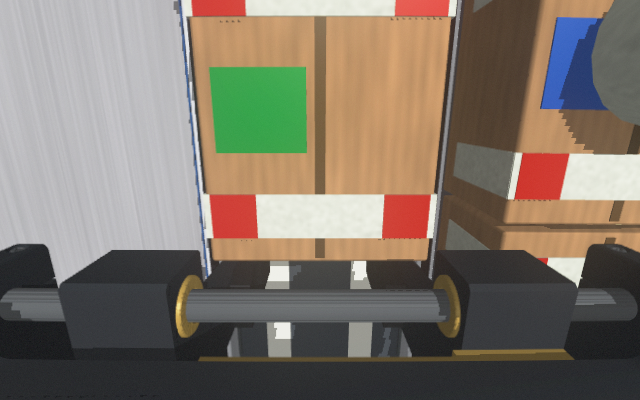

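Run:
```python
from h import *
Z=.055
y=.060
while y<.090:
    y+=.003 if y<.075 else .001
    manip.move_linear(w(-.061,y,Z),rate=.03)
    s=manip.state();F=s["contact_force"];print(round(y,3),F.round(1),rk(s["tool_pos"]).round(4))
    if F[1]<-20: break
c=cap("wrist");cv2.imwrite("pics/w6.png",c["image"]);np.savez("w6.npz",**{k:c[k] for k in("image","z_map","intrinsics","k1","T")})
print(manip.state()["clock"])
```

```text
0.063 [ 0.3 -2.8  1.4] [-0.0609  0.0632]
0.066 [ 0.4 -1.6  1.3] [-0.061   0.0663]
0.069 [ 0.4 -1.8  1.3] [-0.0611  0.0692]
0.072 [ 0.1 -1.8  0.9] [-0.0611  0.0722]
0.075 [-1.  -2.1  1.2] [-0.0611  0.0752]
0.076 [-0.4 -3.8  2. ] [-0.0612  0.0759]
0.077 [-1.  -2.6  1. ] [-0.0611  0.077 ]
0.078 [-0.1 -3.3  1.6] [-0.0611  0.0781]
0.079 [-0.8 -4.2  0.9] [-0.0611  0.079 ]
0.08 [-0.5 -8.5  2.7] [-0.0612  0.079 ]
0.081 [ -0.7 -13.    3.6] [-0.0612  0.079 ]
0.082 [ -1.  -17.8   4.5] [-0.0613  0.079 ]
0.083 [ -1.  -20.9   6. ] [-0.0613  0.0791]
23.2167
```

Contact with the buffer is clear: the force rises while the position stalls at y = 79.0. I'll back off, rise and look.

Run:
```python
from h import *
manip.move_linear(w(-.061,.045,.055),rate=.08)
manip.move_linear(w(-.061,.02,.2),rate=.2)
manip.move_pose(np.array([.57,-.0,.36]),rot(np.pi/2));manip.dwell(.2)
c=cap("wrist");cv2.imwrite("pics/w7.png",c["image"]);np.savez("w7.npz",**{k:c[k] for k in("image","z_map","intrinsics","k1","T")})
r,k,m=carton(c,(360,30,540,132));b=cv2.boxPoints(r)/1000;print(r,rk(np.array(r[0])/1000),rk(b).round(4))
print(manip.state()["clock"],manip.state()["contact_force"])
```

```text
((467.3779602050781, 219.78416442871094), (147.5493927001953, 90.89342498779297), 88.89593505859375) [-0.06161463  0.15902643] [[-0.1076  0.0856]
 [-0.0167  0.0849]
 [-0.0157  0.2325]
 [-0.1066  0.2331]]
26.5167 [ 0.07029936 -0.42780808  0.1801637 ]
```

View pics/w7.png

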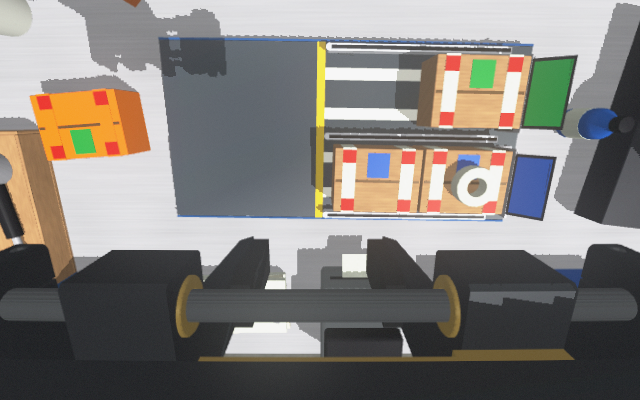

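Run:
```python
from h import *
c=load("w7.npz");P=cloud(c)
for v in (65,90,115):
    z=P[v,415:540,2];i=np.where(abs(z-.084)<.006)[0]+415
    print(v,i.min(),i.max(),rk(plane(c,[(i.min()-.5,v)],.084)).round(4))
print(rk(plane(c,[(438,90),(531,60),(520,120)],.084)))
# stored_a rear/front for comparison
for v in(160,200):
    z=P[v,325:520,2];i=np.where(abs(z-.084)<.006)[0]+325
    print(rk(plane(c,[(i.min()-.5,v)],.084)).round(4))
cv2.imwrite("pics/w7z.png",cv2.resize(c["image"][30:230,400:600],None,fx=3,fy=3,interpolation=cv2.INTER_NEAREST))
```

```text
65 435 539 [[-0.0927  0.0864]]
90 433 539 [[-0.0627  0.087 ]]
115 430 539 [[-0.0314  0.0864]]
[[-0.06278751  0.09417129]
 [-0.10111335  0.20912501]
 [-0.02715422  0.20821112]]
[[ 0.0297 -0.0387]]
[[ 0.0862 -0.0386]]
```

View pics/w7z.png

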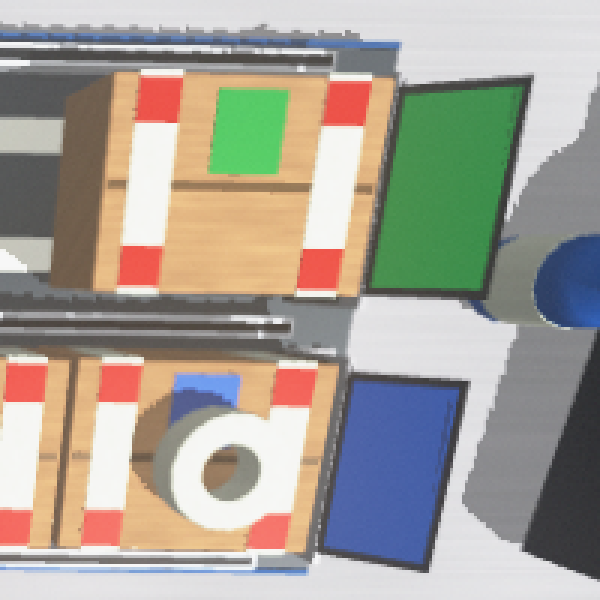

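Run:
```python
from cell import order,manip
order.close_job();print(manip.state()["clock"])
```

```text
the job is handed in; nothing more can be done
the job is handed in; nothing more can be done
```

The sealed carton is in the green lane against its end stop, and the job is handed in. The clock read about 26.5 s at the last check, before I handed in.

- **Pushing:** I pushed the carton sideways with both fingers to line it up and square it to the lane. I then pushed it in from behind, never lifting or gripping it.
- **Against the stop:** At the end the push force rose from about 4 to 21 N while the fingers stopped moving at y = 79 mm. This puts the carton's rear face at about 89 mm, where fully home is 90 mm.
- **Rail clearance:** The final picture shows the carton centred at x = -61.6 mm (lane centre -61), leaving about 10 mm to the rail on each side. In the pictures taken during the push, the carton stayed centred between the rails.
- **Other items:** The stored cartons, seal roll and bottle look unmoved in the last picture. I did not measure them or re-check the cup and piston.
- **Disagreements:** My automatic outline of the carton in the last picture was 147 mm long because it took in the stop, so I ignored that length. The camera put the rear edge at 86–87 mm, against 89 mm from contact. That is near the 2 mm calibration error, and the same view puts stored_b about 1.6 mm short in the same direction.

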